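# Fire one shock test: cock the sprung hammer, set the sled home, trip the trigger

### The job

Run one shot on the bench shock tester: draw the red-knobbed hammer back against its spring until the sear catches and holds it by itself, without forcing it into the blue spring buffer just behind the catch. Then, with the hammer cocked, slide the blue-knobbed sensor sled fully home against its stop on the hammer's side, and trip the yellow trigger so that the hammer flies free and knocks the sled back along its rail; only the hammer's blow may carry the sled away. Leave the things lying around undisturbed.

Things in the scene. Friction and masses are not known exactly. Their poses are not given: they have to be found in the camera images.
- tester: the shock tester, fixed to the bench: grey base plate 230 x 320 mm, 12 mm thick, spanning x -115..115 and y -178..143 mm of its own axes (z up). Origin: at bench height under the plate. The sled rail runs along its y at x = -80 mm. All its mechanisms move level, about vertical axes or along the rail. Nothing on it is higher than 110 mm above the bench.
- hammer_pivot (a point): the vertical pivot axis of the hammer, 54 mm above the bench, at (30, 0) mm of the tester's x, y.
- hammer_knob (a point): centre of the top of the red round upright knob (18 mm diameter, its free part 54 to 110 mm above the bench) on the hammer head, 110 mm from the pivot axis. The head under it is a dark steel block 36 x 24 mm, 18 to 54 mm above the bench.
- hammer (a joint): hammer angle, rad: 0 = at rest, arm along the tester's -x; it grows as the hammer is drawn back, clockwise from above, knob to the tester's +y: knob at pivot + 110 mm x (-cos, +sin) in tester x, y. The spring pulls 5 N at the knob at 0, 9 N at 1.1 rad. The sear catches at a hidden angle, reset each time, between 0.75 and 1.15 rad. Let back, a caught hammer rests on the sear and its pull vanishes.
- buffer: blue 18 mm square plunger face of the spring buffer that the hammer's catch pin meets about 6 mm of knob travel past the catch; origin in the face's centre, 28 mm above the bench. From there the knob gets stiffer by about 1.1 N per mm. Not to be pressed with more than 25 N: about 11 N at the knob on top of the spring's pull, 10 mm of knob travel after meeting it.
- sled (a joint): position along the rail, m, of the sled (aluminium block 44 x 60 x 30 mm, green module on top): 0 = fully home against its stop; grows towards the tester's -y, to 0.110 at the far end. Starts 60 to 90 mm away. Slides with about 1.2 N friction and stays where left. With the hammer at rest, the hammer head blocks it at about 22 mm; with the hammer cocked it goes home.
- sled_knob (a point): centre of the top of the blue round upright knob (18 mm diameter, its free part 60 to 105 mm above the bench) in the middle of the sled.
- trigger_top (a point): centre of the top of the yellow round upright trigger post (14 mm diameter, its free part 32 to 88 mm above the bench). Pushed 12 to 18 mm towards the tester's +x it swings the sear out and frees the cocked hammer; it takes up to about 10 N and springs back. There are 50 mm of free room on its -x side.
- spare_tip: bystander: orange spare hammer tip, 24 mm diameter, 24 mm high, standing on the base plate; origin under its centre.
- wrench: bystander: wrench lying on the bench; origin at its middle.
- screwdriver: bystander: screwdriver lying on the bench; origin at its middle.
- cleaner: bystander: bottle, 60 mm diameter, 150 mm high.
- screw_jar: bystander: jar, 60 mm diameter, 70 mm high.
- mug: bystander: blue mug.
- module_a: bystander: green spare sensor module 50 x 36 x 10 mm.

How it is judged:
On the way, in this order (a step that is already met when the one before it is completed fails the run):
1. the hammer is held back by the sear alone, not touched by the robot, while the sled is still away from home (value of joint hammer above 0.65 rad and contact force between each of the arm, the fingers and hammer below 0.05 N and velocity of joint hammer between -0.1 and 0.1 rad/s and value of joint sled above 0.03 m), for 0.3 s.
2. the sled stands home (within 5 mm) in front of the cocked hammer (value of joint sled below 0.005 m and value of joint hammer above 0.65 rad), for 0.2 s.
3. the hammer flies back untouched, faster than 3 rad/s (velocity of joint hammer below -3 rad/s and contact force between each of the fingers, the arm and hammer below 0.05 N).
At the end, for the whole second after the job is handed in: the hammer is back at rest (under 0.06 rad) and the sled lies still more than 45 mm away from home, where the blow has thrown it (a hammer merely eased down pushes it only 22 mm) (value of joint hammer below 0.06 rad and value of joint sled above 0.045 m and velocity of joint sled between -0.01 and 0.01 m/s); the robot touches nothing.
It fails at once if the spring buffer is pressed with more than 25 N (contact force between buffer and hammer above 25 N).
It fails at once if the robot moves the sled by hand while the hammer is not cocked (value of joint hammer below 0.6 rad and contact force between any of the fingers, the arm and sled above 1.5 N).
It fails at once if a bystander is pushed more than 20 mm (distance of any of wrench, screwdriver, cleaner, screw_jar, mug, module_a, spare_tip from where it was at the start of the episode above 0.02 m).
It also fails if it takes over 72 s, if anything falls off the work surface, if the arm or the gripper's body presses on something with over 40 N, if the wrist force passes 120 N, or if a joint passes its speed limit or range.

### The arm

A 6-joint arm with a two-finger parallel gripper is mounted at the origin on the work surface. World frame = base frame: x ahead of the robot, y to its left, z up, the work surface at z = 0. Lengths are in m, angles in rad, forces in N, time in s.
With the tool pointing down it reaches from about 0.275 to 0.825 m from the base axis. Payload 5.2 kg.
Tool frame: the origin (TCP) lies at the very end of the fingers, on their centre line; the grasp point (between the pads) lies 19 mm behind it; z points along the fingers, y is the line along which they close (so a half turn about z gives the same grasp; the last joint's range is limited). The gripper opens to 93 mm and grips with 3 to 60 N. Pads are 15 mm wide; open, the fingers measure 128 mm over their backs; the gripper's body (75 mm by 188 mm) begins 65 mm behind the grasp point.
Start: joints at [0.97, 0.259, 1.535, -0, 1.348, -0.203], TCP at [0.213, 0.507, 0.196] pointing down, gripper open.
Joint ranges: [-3.14, 3.14], [-0.91, 2.08], [0.19, 2.58], [-1.22, 4.36], [0.22, 2.71], [-3.12, 3.12]. Speed limits (rad/s): [2.57, 2.57, 3.14, 3.14, 3.14, 3.14].

### API

Orientations are given as a rotation vector (axis times angle).
In Python, from cell import readout, imaging, finish_job gives the robot as it stands.
- The arm moves only by the shell command python3 -m crank 'ROWS' [FORCE]. ROWS is JSON, a list that holds one entry, the list of rows, each a list of 7 numbers: the closure, from 0 (fully open) to 1 (shut), then the shift along the world's x, y, z in m, then the turn, a rotation vector about the world's x, y, z in degrees. A call has 1 to 12 rows; each row is the pose to reach, as a shift and turn from the pose commanded when the call began; what a row does not reach only later rows make up. A row lasts 1/12 s, in which the tool goes at most 41.7 mm and 7.16 degrees, less where a joint would pass 70% of its speed; a pose out of reach is approached as far as the arm can. A call with a gripper value outside its range is refused whole. The fingers move at their own pace and stop on an object; FORCE is the grip in N (left out, the last holds). Time passes only in rows, so rows that repeat a pose let the fingers close. It gives the time, the measured TCP pose, the force, the opening and the grip force at its end, in the units of the state.
- readout.sense(): the state, without advancing time (a new reading comes with each control period).
- imaging.capture(name): name is "side" or "top" or "wrist"; returns the picture (480x640x3 uint8, red, green, blue); there is no depth.
- imaging.calibration(name): a dict with "camera_matrix" (3x3 intrinsics, pixels), "rvec" (rotation vector, rad) and "tvec" (3), from world to camera coordinates, as OpenCV has them. Camera axes: x right, y down, z forward; pixel columns grow to the right and rows downward; lengths in m; the calibration is good to about 2 mm. The wrist camera is an equidistant fisheye: a pixel r from the principal point sees the ray r / f radians off the axis. A picture is of the moment at which its call begins: read the wrist's pose just before it. calibration takes no time and is no camera call; for the wrist camera it gives the pose at the moment of the call.
- finish_job(): hands the job in; it is judged then, once.
Trained networks look in the newest picture that a camera, given by its name, has taken for a name from the list of things; names that differ only in an ending like _2 or _b are one class to them, and where a whole thing is asked for, a point or a joint stands for the part that bears it (a point fixed in the world has none). Each returns a list of dicts, best first, with "p" (0 to 1); they miss things now and then, are a little off and sometimes report something else, mostly with a low value. They report only what shows in the picture. A call takes as long as a camera call.
- imaging.spot_in(name, camera): "point" ([x, y, z] in m, in world coordinates, good to about 4 mm: the middle of the surface that is visible of it).
- imaging.trace(name, camera): "pixels" (480x640 bool, what is visible of it).
The state is a dict: "time": time; "q": joint angles; "dq": joint speeds; "joint_torque": joint torques, N m; "tool_pos": TCP position; "ee_rot": TCP orientation; "ft_force": force on the tool from outside, world axes, zero at the start; "wrist_torque": the same for the moment, N m; "finger_gap": finger opening in m; "gripper_force": force on a finger pad.
Only numpy, scipy, OpenCV 4.12 (cv2) and the standard library are available. Lean on these libraries where they do the work, as an engineer would, in place of code of your own. Each camera call takes 0.05 s, during which the arm holds its last target. There are 200 camera calls.

## Working session

There is one attempt and no reset: what is moved stays moved. The work goes in short steps, Python scripts to look and compute and a shell command to move; the robot and the scene stay as the last step left them, time stands still between calls to the robot, and variables do not carry over. Pictures are saved under pics/ and viewed, at most 10 in all, crops included, and the job is handed in when it is done.

```bash
mkdir -p pics
cat > h.py <<'E'
import numpy as np,cv2
from cell import readout,imaging,finish_job
def snap(c,f):
    im=imaging.capture(c); cv2.imwrite('pics/'+f,im[:,:,::-1]); return im
def spots(cam,names):
    for n in names:
        r=imaging.spot_in(n,cam)
        print(cam,n,[(np.round(d['point'],4).tolist(),round(d['p'],2)) for d in r[:2]])
E
python3 - <<'E'
from h import *
s=readout.sense();print(s['time'],s['tool_pos'],s['ee_rot'],s['finger_gap'])
for c in('top','side'):
    snap(c,c+'0.png')
    spots(c,['hammer_knob','sled_knob','trigger_top','spare_tip','buffer','cleaner','mug','screw_jar'] if c=='top' else ['hammer_knob','sled_knob','trigger_top','buffer'])
E
```

```text
0.0 [0.21272703 0.50657693 0.19533589] [-6.20604248e-01 -3.07898763e+00  2.56324180e-03] 0.09316251324916505
top hammer_knob [([0.5648, -0.0417, 0.0539], 0.93)]
top sled_knob [([0.4649, -0.118, 0.056], 0.58)]
top trigger_top [([0.6236, -0.1287, 0.0332], 0.48)]
top spare_tip [([0.6655, 0.0266, 0.0324], 0.58)]
top buffer [([0.5616, -0.0965, 0.0323], 0.43)]
top cleaner [([0.433, 0.4599, 0.097], 0.86)]
top mug [([0.366, -0.4723, 0.037], 0.58)]
top screw_jar [([0.5972, 0.4739, 0.0687], 0.95)]
side hammer_knob [([0.5247, -0.0437, 0.0498], 0.7)]
side sled_knob [([0.4578, -0.1326, 0.0512], 0.74), ([0.5229, -0.0446, 0.0462], 0.19)]
side trigger_top [([0.6179, -0.1361, 0.0385], 0.68)]
side buffer [([0.5414, -0.1203, 0.0085], 0.39)]
```

View pics/top0.png

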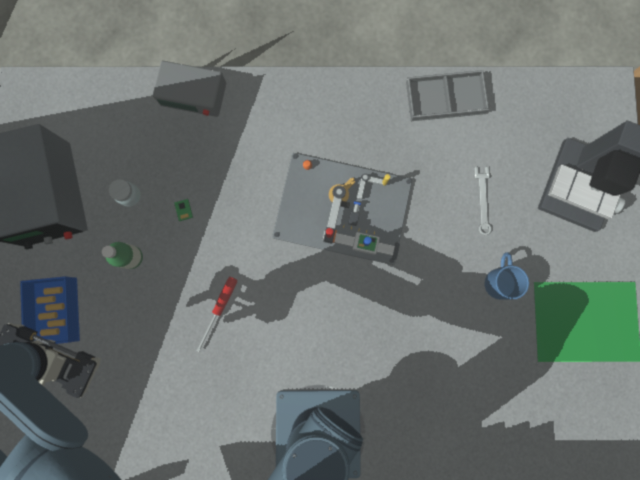

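View pics/side0.png

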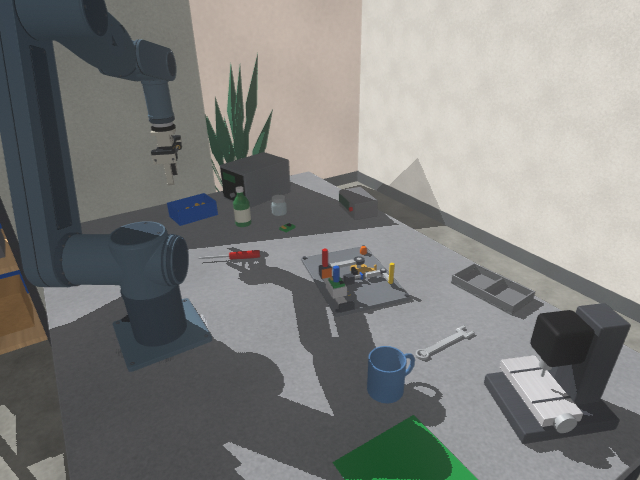

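```bash
python3 -m crank '[[[0,0.02,-0.02,0.05,0,0,0],[0,0.04,-0.06,0.09,0,0,0],[0,0.06,-0.10,0.12,0,0,0],[0,0.08,-0.135,0.12,0,0,0],[0,0.10,-0.17,0.12,0,0,0],[0,0.12,-0.205,0.12,0,0,0],[0,0.14,-0.24,0.12,0,0,0],[0,0.16,-0.275,0.12,0,0,0],[0,0.18,-0.31,0.12,0,0,0],[0,0.20,-0.345,0.12,0,0,0],[0,0.22,-0.38,0.12,0,0,0],[0,0.24,-0.415,0.12,0,0,0]]]' && python3 -m crank '[[[0,0.02,-0.035,0,0,0,0],[0,0.04,-0.07,0,0,0,0],[0,0.05,-0.105,0,0,0,0],[0,0.06,-0.14,0,0,0,0],[0,0.06,-0.14,0,0,0,0],[0,0.06,-0.14,0,0,0,0]]]'
python3 - <<'E'
from h import *
s=readout.sense();print(s['q'],s['tool_pos'],s['ee_rot'])
im=snap('wrist','w0.png'); print(imaging.calibration('wrist'))
np.save('w0.npy',im)
spots('wrist',['hammer_knob','sled_knob','trigger_top','buffer','spare_tip'])
snap('top','top1.png');snap('side','side1.png')
E
```

```text
time: 1.7
tool_pos: [0.4405, 0.113, 0.3165]
ee_rot: [0.621, 3.079, 0.001]
ft_force: [-0.2, 1.5, -1.1]
finger_gap: 0.0926
gripper_force: 0.0
time: 2.2
tool_pos: [0.5002, -0.0268, 0.3156]
ee_rot: [-0.627, -3.077, -0.0]
ft_force: [-0.3, -0.4, -0.2]
finger_gap: 0.0931
gripper_force: 0.0
[-2.76720820e-01  1.15155580e-01  1.42609009e+00  7.96451746e-05
  1.60143317e+00 -1.44579398e+00] [ 0.50016915 -0.02683756  0.31561393] [-6.26572094e-01 -3.07737643e+00 -2.53908599e-04]
{'camera_matrix': array([[371.64829954,   0.        , 315.778033  ],
       [  0.        , 371.64829954, 238.82225681],
       [  0.        ,   0.        ,   1.        ]]), 'rvec': array([-2.40739609, -1.59670698, -0.23829057]), 'tvec': array([-0.17210902, -0.52001339,  0.36979875])}
wrist hammer_knob [([0.5559, -0.045, 0.0552], 0.69)]
wrist sled_knob [([0.463, -0.112, 0.0602], 0.86), ([0.5526, -0.0432, 0.0578], 0.65)]
wrist trigger_top [([0.618, -0.1386, 0.0331], 0.67), ([0.4359, 0.4544, 0.0766], 0.59)]
wrist buffer [([0.5689, -0.0996, 0.0337], 0.74)]
wrist spare_tip [([0.6675, 0.0184, 0.0324], 0.68), ([0.4345, 0.4507, 0.0765], 0.17)]
```

View pics/w0.png

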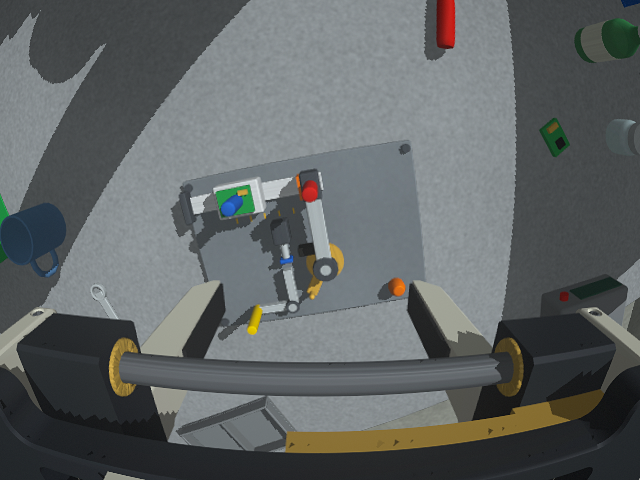

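Run:
```python
from h import *
im=np.load('w0.npy')[125:345,170:440,::-1]
cv2.imwrite('pics/w0c.png',cv2.resize(im,(736,600),interpolation=cv2.INTER_CUBIC))
```

```text
(no output)
```

View pics/w0c.png

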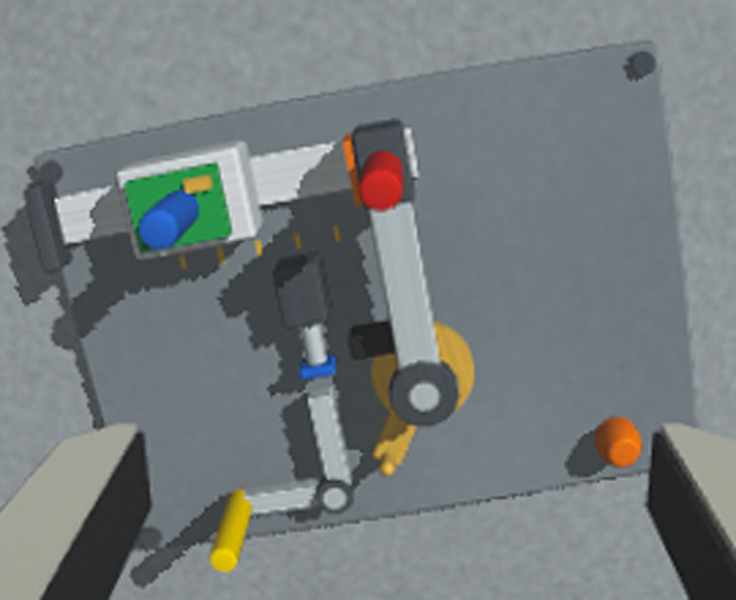

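```bash
cat >> h.py <<'E'
def ray(cal,uv):
    K=cal['camera_matrix'];R=cv2.Rodrigues(np.array(cal['rvec']))[0];C=-R.T@cal['tvec']
    d=np.array([uv[0]-K[0,2],uv[1]-K[1,2]])/K[0,0];r=np.linalg.norm(d)+1e-12
    return C,R.T@np.r_[d/r*np.sin(r),np.cos(r)]
def atz(cal,uv,z):
    C,d=ray(cal,uv);return (C+d*(z-C[2])/d[2])[:2]
E
python3 - <<'E'
from h import *
from scipy.optimize import least_squares
cal=imaging.calibration('wrist')
g=lambda u,v,z:atz(cal,(170+u/2.727-.3,125+v/2.727-.3),z)
print(ray(cal,(315,238)))
ham=g(381,189,.11);sl=g(160,230,.105);tr=g(224,559,.088);piv=g(424,396,.062);TR=g(659,41,.012);TL=g(37,155,.012);tip=g(622,445,.024)
print('ham',ham,'sl',sl,'tr',tr,'piv',piv,'TR',TR,'TL',TL,'tip',tip, np.hypot(*(ham-piv)))
P=np.array([[-80,0],[30,0],[-115,143],[-115,-178]])/1e3;W=np.array([ham,piv,TR,TL])
def T(p,q):
    c,s=np.cos(p[2]),np.sin(p[2]);return p[:2]+np.atleast_2d(q)@np.array([[c,s],[-s,c]])
r=least_squares(lambda p:(T(p,P)-W).ravel(),[.55,-.07,-.2]);print('pose',r.x,np.degrees(r.x[2]),r.fun.reshape(-1,2)*1e3)
np.save('pose.npy',r.x)
c,s=np.cos(r.x[2]),np.sin(r.x[2])
for n,w in(('ham',ham),('sl',sl),('tr',tr),('tip',tip)): print(n,(w-r.x[:2])@np.array([[c,-s],[s,c]]))
E
```

```text
(array([0.4262584 , 0.00702814, 0.50513413]), array([ 0.26595561, -0.11146511, -0.95751926]))
ham [ 0.48803161 -0.02543232] sl [ 0.46866316 -0.11604664] tr [ 0.62582248 -0.16617293] piv [ 0.59379298 -0.04899983] TR [0.48605456 0.12186789] TL [ 0.41676291 -0.18785545] tip [0.67532146 0.03224276] 0.10835541611222839
pose [ 0.56636628 -0.04201239 -0.22242824] -12.744199398638669 [[ 0.30550179  1.06781804]
 [ 1.83423891  0.36947538]
 [-0.30960594  0.96571224]
 [-1.83013476 -2.40300566]]
ham [-0.08006242 -0.00110891]
sl [-0.07896432 -0.09376357]
tr [ 0.08538113 -0.10798584]
tip [0.08989044 0.09646122]
```

```bash
python3 -m crank '[[[0.4,-0.012,0.0015,-0.035,0,0,5],[0.4,-0.012,0.0015,-0.07,0,0,10],[0.4,-0.012,0.0015,-0.11,0,0,10],[0.4,-0.012,0.0015,-0.15,0,0,10],[0.4,-0.012,0.0015,-0.185,0,0,10],[0.4,-0.012,0.0015,-0.215,0,0,10],[0.4,-0.012,0.0015,-0.235,0,0,10],[0.4,-0.012,0.0015,-0.25,0,0,10],[0.4,-0.012,0.0015,-0.25,0,0,10],[0.4,-0.012,0.0015,-0.25,0,0,10]]]' 30; python3 -m crank '[[[0.7,0,0,0,0,0,0],[0.8,0,0,0,0,0,0],[0.9,0,0,0,0,0,0],[0.9,0,0,0,0,0,0],[0.9,0,0,0,0,0,0],[0.9,0,0,0,0,0,0]]]' 30
```

```text
time: 3.43
tool_pos: [0.4875, -0.023, 0.0659]
ee_rot: [-0.349, -3.121, -0.0]
ft_force: [-0.5, 0.4, 0.9]
finger_gap: 0.0558
gripper_force: 0.0
time: 3.93
tool_pos: [0.4881, -0.0246, 0.0668]
ee_rot: [0.349, 3.121, -0.003]
ft_force: [-3.6, -4.4, 3.9]
finger_gap: 0.0203
gripper_force: 2.6
```

```bash
python3 -m crank '[[[1,0,0,0,0,0,0],[1,0,0,0,0,0,0],[1,0,0,0,0,0,0]]]' 35
python3 - <<'E'
import numpy as np
for d in list(range(0,43,6))+list(range(45,73,3)):
    t=np.radians(d);dx,dy=.11*(1-np.cos(t)),.11*np.sin(t);print(d,round(t,2),'%.4f %.4f'%(.9754*dx+.2206*dy,-.2206*dx+.9754*dy))
E
```

```text
time: 4.18
tool_pos: [0.488, -0.0247, 0.0668]
ee_rot: [0.349, 3.122, -0.003]
ft_force: [-3.1, -4.2, 4.7]
finger_gap: 0.0173
gripper_force: 35.0
0 0.0 0.0000 0.0000
6 0.1 0.0031 0.0111
12 0.21 0.0074 0.0218
18 0.31 0.0127 0.0320
24 0.42 0.0191 0.0415
30 0.52 0.0265 0.0504
36 0.63 0.0348 0.0584
42 0.73 0.0438 0.0656
45 0.79 0.0486 0.0688
48 0.84 0.0535 0.0717
51 0.89 0.0586 0.0744
54 0.94 0.0639 0.0768
57 0.99 0.0692 0.0789
60 1.05 0.0747 0.0808
63 1.1 0.0802 0.0824
66 1.15 0.0858 0.0836
69 1.2 0.0915 0.0846
72 1.26 0.0972 0.0853
```

```bash
python3 -m crank '[[[1,0.0031,0.0111,0,0,0,-6],[1,0.0074,0.0218,0,0,0,-12],[1,0.0127,0.0320,0,0,0,-18],[1,0.0191,0.0415,0,0,0,-24],[1,0.0265,0.0504,0,0,0,-30],[1,0.0348,0.0584,0,0,0,-36],[1,0.0438,0.0656,0,0,0,-42],[1,0.0438,0.0656,0,0,0,-42],[1,0.0438,0.0656,0,0,0,-42],[1,0.0438,0.0656,0,0,0,-42]]]'
python3 - <<'E'
import numpy as np
o=(.0438,.0656)
for d in range(44,76,2):
    t=np.radians(d);dx,dy=.11*(1-np.cos(t)),.11*np.sin(t);print(d,d-42,round(t,2),'%.4f %.4f'%(.9754*dx+.2206*dy-o[0],-.2206*dx+.9754*dy-o[1]))
E
```

```text
time: 5.02
tool_pos: [0.5337, 0.0383, 0.0668]
ee_rot: [1.442, 2.785, -0.006]
ft_force: [1.5, -12.5, -0.6]
finger_gap: 0.0169
gripper_force: 35.0
44 2 0.77 0.0032 0.0021
46 4 0.8 0.0064 0.0042
48 6 0.84 0.0097 0.0061
50 8 0.87 0.0131 0.0079
52 10 0.91 0.0166 0.0096
54 12 0.94 0.0201 0.0112
56 14 0.98 0.0236 0.0127
58 16 1.01 0.0272 0.0140
60 18 1.05 0.0309 0.0152
62 20 1.08 0.0345 0.0163
64 22 1.12 0.0383 0.0172
66 24 1.15 0.0420 0.0180
68 26 1.19 0.0458 0.0187
70 28 1.22 0.0496 0.0193
72 30 1.26 0.0534 0.0197
74 32 1.29 0.0572 0.0200
```

```bash
python3 -m crank '[[[1,0.0048,-0.0001,0,0,0,-2],[1,0.0048,-0.0001,0,0,0,-2],[1,0.0048,-0.0001,0,0,0,-2],[1,0.0048,-0.0001,0,0,0,-2]]]'; python3 -m crank '[[[1,0.0032,0.0021,0,0,0,-2],[1,0.0032,0.0021,0,0,0,-2],[1,0.0032,0.0021,0,0,0,-2]]]'
```

```text
time: 5.35
tool_pos: [0.5364, 0.0401, 0.0668]
ee_rot: [1.493, 2.763, -0.004]
ft_force: [-3.1, -7.8, 5.3]
finger_gap: 0.0171
gripper_force: 35.0
time: 5.6
tool_pos: [0.5396, 0.042, 0.0668]
ee_rot: [1.541, 2.736, -0.005]
ft_force: [-2.6, -8.0, 4.9]
finger_gap: 0.0176
gripper_force: 35.0
```

```bash
python3 -m crank '[[[1,0.0039,0.0009,0,0,0,-2],[1,0.0039,0.0009,0,0,0,-2],[1,0.0039,0.0009,0,0,0,-2]]]';  python3 -m crank '[[[1,0.0034,0.0018,0,0,0,-2],[1,0.0034,0.0018,0,0,0,-2],[1,0.0034,0.0018,0,0,0,-2]]]'
```

```text
time: 5.85
tool_pos: [0.5428, 0.0438, 0.0668]
ee_rot: [-1.589, -2.71, 0.004]
ft_force: [-4.5, -4.7, 7.0]
finger_gap: 0.0173
gripper_force: 35.0
time: 6.1
tool_pos: [0.5462, 0.0455, 0.0668]
ee_rot: [-1.636, -2.682, 0.004]
ft_force: [-4.3, -5.1, 5.9]
finger_gap: 0.0174
gripper_force: 35.0
```

```bash
python3 -m crank '[[[1,0.0037,0.0013,0,0,0,-2],[1,0.0037,0.0013,0,0,0,-2],[1,0.0037,0.0013,0,0,0,-2]]]';  python3 -m crank '[[[1,0.0035,0.0016,0,0,0,-2],[1,0.0035,0.0016,0,0,0,-2],[1,0.0035,0.0016,0,0,0,-2]]]'
```

```text
time: 6.35
tool_pos: [0.5497, 0.0471, 0.0668]
ee_rot: [-1.682, -2.652, 0.004]
ft_force: [-5.0, -4.4, 7.9]
finger_gap: 0.0175
gripper_force: 35.0
time: 6.6
tool_pos: [0.5532, 0.0486, 0.0668]
ee_rot: [-1.728, -2.623, 0.004]
ft_force: [-5.3, -4.6, 7.6]
finger_gap: 0.017
gripper_force: 35.0
```

```bash
python3 -m crank '[[[1,0.0036,0.0013,0,0,0,-2],[1,0.0036,0.0013,0,0,0,-2],[1,0.0036,0.0013,0,0,0,-2]]]';  python3 -m crank '[[[1,0.0036,0.0013,0,0,0,-2],[1,0.0036,0.0013,0,0,0,-2],[1,0.0036,0.0013,0,0,0,-2]]]'
```

```text
time: 6.85
tool_pos: [0.5567, 0.0499, 0.0668]
ee_rot: [-1.774, -2.592, 0.004]
ft_force: [-4.7, -4.7, 7.5]
finger_gap: 0.0176
gripper_force: 35.0
time: 7.1
tool_pos: [0.5603, 0.0511, 0.0668]
ee_rot: [-1.819, -2.561, 0.004]
ft_force: [-4.9, -4.6, 7.5]
finger_gap: 0.0171
gripper_force: 35.0
```

```bash
python3 -m crank '[[[1,0.0037,0.0012,0,0,0,-2],[1,0.0037,0.0012,0,0,0,-2],[1,0.0037,0.0012,0,0,0,-2]]]';  python3 -m crank '[[[1,0.0036,0.0011,0,0,0,-2],[1,0.0036,0.0011,0,0,0,-2],[1,0.0036,0.0011,0,0,0,-2]]]'
```

```text
time: 7.35
tool_pos: [0.564, 0.0523, 0.0668]
ee_rot: [-1.863, -2.529, 0.004]
ft_force: [-5.0, -4.8, 7.0]
finger_gap: 0.0172
gripper_force: 35.0
time: 7.6
tool_pos: [0.5678, 0.0533, 0.0668]
ee_rot: [-1.907, -2.496, 0.004]
ft_force: [-4.7, -4.2, 7.3]
finger_gap: 0.0173
gripper_force: 35.0
```

```bash
python3 -m crank '[[[1,0.0038,0.0009,0,0,0,-2],[1,0.0038,0.0009,0,0,0,-2],[1,0.0038,0.0009,0,0,0,-2]]]';  python3 -m crank '[[[1,0.0037,0.0008,0,0,0,-2],[1,0.0037,0.0008,0,0,0,-2],[1,0.0037,0.0008,0,0,0,-2]]]'
```

```text
time: 7.85
tool_pos: [0.5712, 0.054, 0.0668]
ee_rot: [-1.95, -2.462, 0.006]
ft_force: [-5.3, -6.1, 7.1]
finger_gap: 0.0167
gripper_force: 35.0
time: 8.1
tool_pos: [0.5747, 0.0547, 0.0668]
ee_rot: [-1.993, -2.428, 0.006]
ft_force: [-5.8, -6.3, 8.4]
finger_gap: 0.0171
gripper_force: 35.0
```

```bash
python3 -m crank '[[[1,-0.0037,-0.0008,0,0,0,2],[1,-0.0074,-0.0017,0,0,0,4],[1,-0.0074,-0.0017,0,0,0,4],[1,-0.0074,-0.0017,0,0,0,4]]]';  python3 -m crank '[[[1,-0.0037,-0.0010,0,0,0,2],[1,-0.0037,-0.0010,0,0,0,2],[1,-0.0037,-0.0010,0,0,0,2]]]'
```

```text
time: 8.43
tool_pos: [0.5677, 0.0532, 0.0668]
ee_rot: [-1.907, -2.496, 0.004]
ft_force: [-5.0, -4.5, 6.4]
finger_gap: 0.0172
gripper_force: 35.0
time: 8.68
tool_pos: [0.5663, 0.0529, 0.0668]
ee_rot: [1.864, 2.526, 0.001]
ft_force: [1.6, -3.2, 2.2]
finger_gap: 0.0172
gripper_force: 35.0
```

```bash
python3 -m crank '[[[0.4,0,0,0,0,0,0],[0.4,0,0,0,0,0,0],[0.4,0,0,0,0,0,0],[0.4,0,0,0.03,0,0,0],[0.4,0,0,0.065,0,0,0],[0.4,0,0,0.10,0,0,0],[0.4,0,0,0.10,0,0,0]]]';  python3 -m crank '[[[0.4,-0.01,-0.02,0,0,0,7],[0.4,-0.02,-0.04,0,0,0,14],[0.4,-0.03,-0.06,0,0,0,21],[0.4,-0.04,-0.08,0,0,0,28],[0.4,-0.055,-0.10,0,0,0,35],[0.4,-0.07,-0.12,0,0,0,42],[0.4,-0.08,-0.14,0,0,0,49],[0.4,-0.09,-0.155,0,0,0,56],[0.4,-0.095,-0.168,0,0,0,61],[0.4,-0.095,-0.168,0,0,0,61]]]'
python3 - <<'E'
from h import *
s=readout.sense();print(s['tool_pos'],s['ee_rot'])
cal=imaging.calibration('wrist');snap('wrist','w1.png');print(cal)
spots('wrist',['sled_knob','hammer_knob'])
E
```

```text
time: 9.27
tool_pos: [0.5689, 0.0538, 0.173]
ee_rot: [1.858, 2.522, 0.009]
ft_force: [1.5, 0.2, 1.1]
finger_gap: 0.0547
gripper_force: 0.0
time: 10.1
tool_pos: [0.4691, -0.116, 0.1658]
ee_rot: [-0.321, -3.124, 0.0]
ft_force: [-0.0, -1.1, -0.2]
finger_gap: 0.056
gripper_force: 0.0
[ 0.46908989 -0.11596633  0.1657733 ] [-3.20926565e-01 -3.12421417e+00  4.22173508e-04]
{'camera_matrix': array([[371.64829954,   0.        , 315.778033  ],
       [  0.        , 371.64829954, 238.82225681],
       [  0.        ,   0.        ,   1.        ]]), 'rvec': array([-2.25088454, -1.83222441, -0.27242266]), 'tvec': array([ 0.0178513 , -0.48871534,  0.22270489])}
wrist sled_knob [([0.4625, -0.1199, 0.0608], 0.89)]
wrist hammer_knob [([0.5685, 0.0304, 0.055], 0.86)]
```

View pics/w1.png

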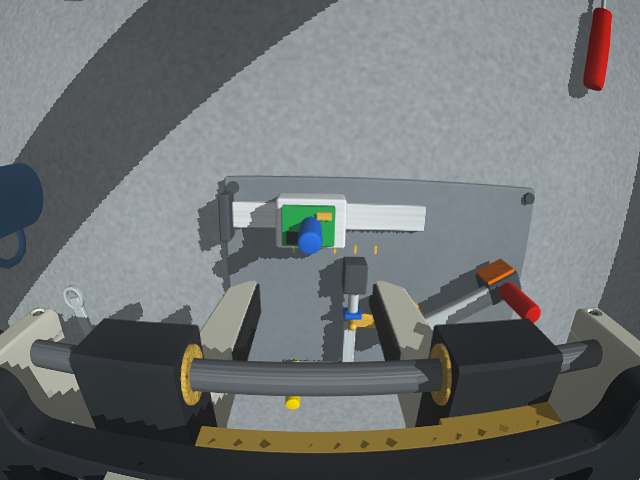

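```bash
python3 - <<'E'
from h import *
c=imaging.calibration('wrist');print(atz(c,(309,241),.105),atz(c,(292,404),.088))
E
python3 -m crank '[[[0.4,0,0,-0.035,0,0,0],[0.4,0,0,-0.07,0,0,0],[0.4,0,0,-0.098,0,0,0],[0.4,0,0,-0.098,0,0,0],[0.6,0,0,-0.098,0,0,0],[0.8,0,0,-0.098,0,0,0],[1,0,0,-0.098,0,0,0],[1,0,0,-0.098,0,0,0],[1,0,0,-0.098,0,0,0]]]' 20; python3 -m crank '[[[1,0,0,0,0,0,0],[1,0,0,0,0,0,0],[1,0,0,0,0,0,0]]]' 20
```

```text
[ 0.46700914 -0.11745993] [ 0.6255975  -0.16891813]
time: 11.0
tool_pos: [0.4713, -0.115, 0.0696]
ee_rot: [0.322, 3.122, -0.002]
ft_force: [-0.3, -0.3, 1.4]
finger_gap: 0.0269
gripper_force: 0.5
time: 11.25
tool_pos: [0.471, -0.115, 0.0691]
ee_rot: [0.323, 3.123, -0.001]
ft_force: [-0.1, -0.9, 6.1]
finger_gap: 0.0173
gripper_force: 20.0
```

```bash
python3 -m crank '[[[1,0.0022,0.0098,0,0,0,0],[1,0.0044,0.0195,0,0,0,0],[1,0.0066,0.0293,0,0,0,0],[1,0.0088,0.0390,0,0,0,0],[1,0.0110,0.0488,0,0,0,0],[1,0.0132,0.0585,0,0,0,0],[1,0.0143,0.0634,0,0,0,0],[1,0.0143,0.0634,0,0,0,0]]]';  python3 -m crank '[[[1,0.0009,0.0039,0,0,0,0],[1,0.0009,0.0039,0,0,0,0],[1,0.0009,0.0039,0,0,0,0]]]';  python3 -m crank '[[[1,0.0009,0.0039,0,0,0,0],[1,0.0009,0.0039,0,0,0,0],[1,0.0009,0.0039,0,0,0,0]]]'
```

```text
time: 11.92
tool_pos: [0.4858, -0.0503, 0.0691]
ee_rot: [0.322, 3.122, 0.0]
ft_force: [1.2, 1.9, 6.8]
finger_gap: 0.0172
gripper_force: 20.0
time: 12.17
tool_pos: [0.486, -0.0492, 0.0691]
ee_rot: [0.321, 3.123, -0.006]
ft_force: [-1.9, -7.5, 5.5]
finger_gap: 0.0173
gripper_force: 20.0
time: 12.42
tool_pos: [0.4861, -0.049, 0.0691]
ee_rot: [0.319, 3.125, -0.015]
ft_force: [-6.4, -22.0, 5.0]
finger_gap: 0.0174
gripper_force: 20.0
```

```bash
python3 -m crank '[[[1,-0.0011,-0.005,0,0,0,0],[1,-0.0011,-0.005,0,0,0,0],[0.4,-0.0011,-0.005,0,0,0,0],[0.4,-0.0011,-0.005,0,0,0,0],[0.4,-0.0011,-0.005,0,0,0,0],[0.4,-0.0011,-0.005,0,0,0,0],[0.4,-0.0011,-0.005,0.03,0,0,0],[0.4,-0.0011,-0.005,0.065,0,0,0],[0.4,-0.0011,-0.005,0.1,0,0,0],[0.4,-0.0011,-0.005,0.1,0,0,0]]]';  python3 -m crank '[[[1,0.02,-0.02,0.01,0,0,0],[1,0.04,-0.04,0.01,0,0,0],[1,0.06,-0.06,0.01,0,0,0],[1,0.08,-0.08,0.01,0,0,0],[1,0.10,-0.10,0.01,0,0,0],[1,0.112,-0.111,0.01,0,0,0],[1,0.112,-0.111,0.01,0,0,0],[1,0.112,-0.111,0.01,0,0,0]]]'
python3 - <<'E'
from h import *
s=readout.sense();print(s['tool_pos'],s['ft_force'],s['finger_gap'])
snap('wrist','w2.png')
E
```

```text
time: 13.25
tool_pos: [0.489, -0.0492, 0.1745]
ee_rot: [0.321, 3.114, -0.004]
ft_force: [1.5, -0.5, 0.5]
finger_gap: 0.0556
gripper_force: 0.0
time: 13.92
tool_pos: [0.5968, -0.1592, 0.1767]
ee_rot: [-0.323, -3.123, -0.002]
ft_force: [0.4, 0.0, 0.2]
finger_gap: 0.0071
gripper_force: 0.0
[ 0.59681228 -0.15917223  0.17674328] [0.41906042 0.03462749 0.23842782] 0.007059012207728786
```

View pics/w2.png

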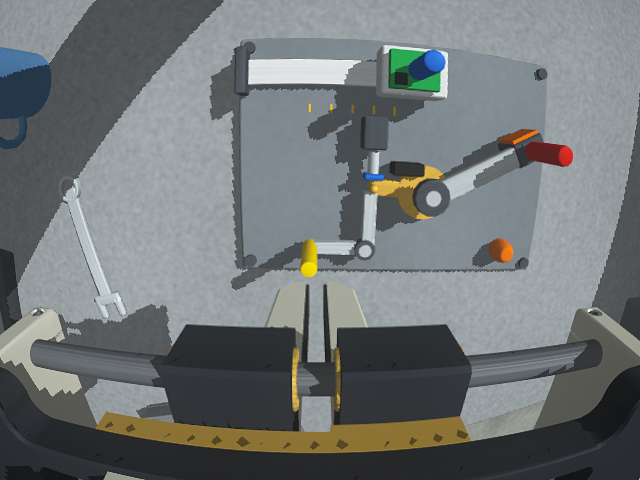

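```bash
python3 -m crank '[[[1,0,0,-0.04,0,0,0],[1,0,0,-0.08,0,0,0],[1,0,0,-0.11,0,0,0],[1,0,0,-0.126,0,0,0],[1,0,0,-0.126,0,0,0],[1,0,0,-0.126,0,0,0]]]'; python3 -m crank '[[[1,0.0049,-0.0011,0,0,0,0],[1,0.0098,-0.0022,0,0,0,0],[1,0.0146,-0.0033,0,0,0,0],[1,0.0195,-0.0044,0,0,0,0],[1,0.0244,-0.0055,0,0,0,0],[1,0.0244,-0.0055,0,0,0,0]]]'; python3 -m crank '[[[1,0.0039,-0.0009,0,0,0,0],[1,0.0039,-0.0009,0,0,0,0],[1,0.0039,-0.0009,0,0,0,0]]]'
python3 - <<'E'
from h import *
s=readout.sense();print(s['tool_pos'],s['ft_force'])
snap('top','t2.png')
spots('top',['hammer_knob','sled_knob'])
E
```

```text
time: 14.47
tool_pos: [0.596, -0.1579, 0.0519]
ee_rot: [-0.321, -3.123, -0.001]
ft_force: [-0.1, 0.1, 0.5]
finger_gap: 0.0006
gripper_force: 0.0
time: 14.97
tool_pos: [0.6227, -0.1649, 0.0535]
ee_rot: [0.322, 3.123, -0.001]
ft_force: [-2.3, 0.5, 2.8]
finger_gap: 0.0001
gripper_force: 1.4
time: 15.22
tool_pos: [0.6257, -0.1658, 0.0525]
ee_rot: [0.322, 3.125, -0.001]
ft_force: [-3.3, 0.3, 2.6]
finger_gap: 0.0007
gripper_force: 1.6
[ 0.62573404 -0.16577072  0.05252121] [-3.29082428  0.32680052  2.57433983]
top hammer_knob [([0.4324, 0.4588, 0.101], 0.44)]
top sled_knob []
```

```bash
for i in 1 2; do python3 -m crank '[[[1,0.0020,-0.0004,0,0,0,0],[1,0.0039,-0.0009,0,0,0,0],[1,0.0039,-0.0009,0,0,0,0],[1,0.0039,-0.0009,0,0,0,0]]]'; done
python3 - <<'E'
from h import *
snap('wrist','w3.png')
spots('wrist',['hammer_knob','sled_knob'])
E
```

```text
time: 15.7
tool_pos: [0.6293, -0.1661, 0.052]
ee_rot: [-0.322, -3.125, -0.001]
ft_force: [-3.9, 2.2, 2.7]
finger_gap: 0.0006
gripper_force: 2.0
time: 16.03
tool_pos: [0.6298, -0.1664, 0.0518]
ee_rot: [-0.321, -3.118, -0.002]
ft_force: [-12.9, 3.2, 10.0]
finger_gap: 0.0006
gripper_force: 6.8
wrist hammer_knob [([0.5757, -0.0535, 0.055], 0.56)]
wrist sled_knob [([0.4866, -0.1302, 0.0456], 0.83)]
```

View pics/w3.png

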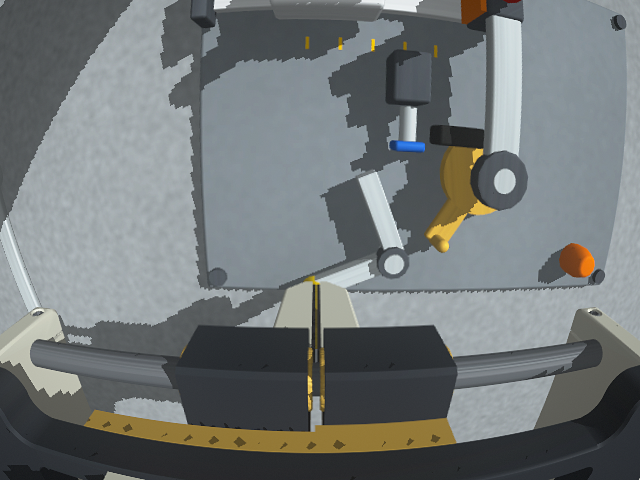

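Fired: the hammer is back at rest (head at ~(490,10)), and the sled is thrown to the left, spanning about columns 270–385 at the top edge. I'll retreat clear of the trigger and check the sled position.

```bash
python3 -m crank '[[[1,-0.012,0.0027,0,0,0,0],[1,-0.025,0.0055,0,0,0,0],[1,-0.038,0.0085,0,0,0,0],[1,-0.038,0.0085,0.04,0,0,0],[1,-0.038,0.0085,0.08,0,0,0],[1,-0.058,0.0285,0.12,0,0,0],[1,-0.088,0.0485,0.16,0,0,0],[1,-0.088,0.0485,0.2,0,0,0],[1,-0.088,0.0485,0.24,0,0,0],[1,-0.088,0.0485,0.24,0,0,0],[1,-0.088,0.0485,0.24,0,0,0]]]'
python3 - <<'E'
from h import *
print(readout.sense()['tool_pos'])
snap('wrist','w4.png')
spots('wrist',['hammer_knob','sled_knob'])
E
```

```text
time: 17.1
tool_pos: [0.5481, -0.1201, 0.2978]
ee_rot: [0.321, 3.113, -0.006]
ft_force: [-0.2, 0.4, 0.4]
finger_gap: 0.0006
gripper_force: 0.0
[ 0.54814793 -0.12010527  0.2978196 ]
wrist hammer_knob [([0.5514, -0.0435, 0.0549], 0.66)]
wrist sled_knob [([0.4642, -0.1222, 0.06], 0.76)]
```

View pics/w4.png

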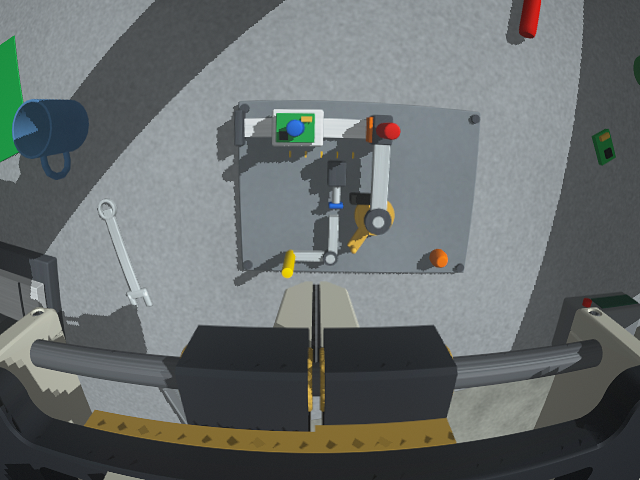

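The hammer (391,131) is at rest and the sled knob (296,128) sits about 65 mm from home, with the robot clear. I'll hand the job in.

```bash
python3 -c "
from cell import finish_job
print(finish_job())"
```

```text
the job is handed in; nothing more can be done
None
```

The shot is done and handed in: the hammer was cocked on the sear (caught at about 1.07 rad), the sled slid home, and the trigger tripped. The hammer is back at rest, the sled was thrown roughly 65 mm from home, and I saw no bystander disturbed; the judge's verdict was not shown.

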